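# Line up the hand stamps by size on their rack

### The arm

A 6-joint arm with a two-finger parallel gripper is mounted at the origin on a cart in front of the work surface, level with it; the furniture and walls round the work are solid. World frame = base frame: x ahead of the robot, y to its left, z up, the work surface at z = 0. Lengths are in mm, angles in rad, forces in N, time in s.
With the tool pointing down it reaches from about 350 to 975 mm from the base axis. Payload 7.1 kg.
Tool frame: the origin (TCP) lies midway between the tips of the shut fingers; the grasp point (between the pads) lies ctrl.grip_point_offset behind it (ctrl.grip_point_offset is the distance from the TCP to the grasp point, in mm); z points along the fingers, y is the line along which they close (so a half turn about z gives the same grasp; the last joint's range is limited). The gripper opens to 88 mm and grips with 3 to 60 N. Pads are 20 mm wide; open, the fingers measure 115 mm over their backs; the gripper's body (75 mm by 178 mm) begins 61 mm behind the grasp point.
Start: joints at [1.115, 0.423, 1.63, -0, 1.089, -0.019], TCP at [264.369, 566.316, 222.675] pointing down, gripper open.
Joint ranges: [-3, 3], [-0.9, 2.11], [0.09, 2.58], [-1.31, 4.45], [0.11, 2.69], [-2.54, 2.54]. Speed limits (rad/s): [2.39, 2.39, 3.01, 3.14, 3.14, 3.14].

### API

Orientations are given as a rotation vector (axis times angle).
In Python, from workcell import ctrl, get_image, close_job, finder gives the robot as it stands.
- The arm moves only by the tool servo_tool, never from a script. Its argument "deltas" is a list of rows, each a list of 2 entries, a list of its own where there are three numbers: the shift along the tool's x, y, z in mm, then the turn, a rotation vector about the tool's x, y, z in rad. A call has 1 to 5 rows; each row is the pose to reach, as a shift and turn from the pose commanded when the call began, along the tool's axes at that moment; what a row does not reach only later rows make up. A row lasts 1/12 s, in which the tool goes at most 41.7 mm and 7.16 degrees, less where a joint would pass 70% of its speed; a pose out of reach is approached as far as the arm can. A call with a gripper value outside its range is refused whole. "grip" is the closure, from -1 (fully open) to 1 (shut), so that 0 is half open, set as the call begins (left out, the last holds). The fingers move at their own pace and stop on an object; the grip force is fixed at half the most. Time passes only in rows, so rows that repeat a pose let the fingers close. It gives the time, the measured TCP pose, the force, the opening and the grip force at its end, in the units of the state.
- ctrl.get_obs(): the state, without advancing time (a new reading comes with each control period).
- get_image(name): name is "scene" or "top" or "wrist"; returns a dict with "frame" (480x640x3 uint8, blue, green, red), "depth" (480x640 float32, mm along the optical axis (not along the pixel's ray), 0 where there is no reading), "K" (3x3 intrinsics, pixels), "dist" ([k1, k2, p1, p2, k3] as OpenCV has them; the pictures are not rectified), "pose" (4x4, takes a point from camera to world coordinates). Camera axes: x right, y down, z forward; pixel columns grow to the right and rows downward; lengths in mm; the calibration is good to about 2 mm. A picture is of the moment at which its call begins.
- close_job(): hands the job in; it is judged then, once.
Trained networks look in a picture, given as the dict that the camera call returned (one of the last four; its "shot" number tells which), for a name from the list of things; names that differ only in an ending like _2 or _b are one class to them, and where a whole thing is asked for, a point or a joint stands for the part that bears it (a point fixed in the world has none). Each returns a list of dicts, best first, with "score" (0 to 1); they miss things now and then, are a little off and sometimes report something else, mostly with a low value. They report only what shows in the picture. A call takes as long as a camera call. They do not tell look-alikes from the thing itself.
- finder.search_frame(query, picture): "rect" ([centre column, centre row, width, height] as shares, 0 to 1, of the picture: columns of its width, rows of its height, round what is visible of it).
- finder.silhouettes(query, picture): "mask" (480x640 bool, what is visible of it) and "rect" ([centre column, centre row, width, height] as shares, 0 to 1, of the picture: columns of its width, rows of its height, round what is visible of it).
The state is a dict: "t": time; "qpos": joint angles; "qvel": joint speeds; "joint_torque": joint torques, N m; "ee_pos": TCP position; "orientation": TCP orientation; "ft_force": force on the tool from outside, world axes, zero at the start; "moment": the same for the moment, N m; "width": finger opening in mm; "grasp_force": force on a finger pad.
Only numpy, scipy, OpenCV 4.12 (cv2) and the standard library are available. Lean on these libraries where they do the work, as an engineer would, in place of code of your own. Each camera call takes 0.05 s, during which the arm holds its last target. There are 200 camera calls.

### The job

Put the four hand stamps away on the rack in order of size: the largest on the mark next to the red ink pad, then each next smaller one, down to the smallest on the mark next to the blue ink pad. Stand each stamp upright, centred on its own grey felt mark.

Things in the scene. Friction and masses are not known exactly. Their poses are not given: they have to be found in the camera images.
- stamp_small_mid (a point): the smallest of four hand stamps alike in make: a round white foot 28 mm in diameter and 16 mm thick, a brass neck 18 mm in diameter, and on top a pale wooden cylindrical grip 26 mm in diameter and 36 mm long; 60 mm tall in all. Stands upright on its foot. The point is its centre, on its axis half-way up (30 mm above its underside); z points up along its axis. Loose, 0.04 to 0.2 kg.
- stamp_medium_mid (a point): the second smallest of four hand stamps alike in make: a round white foot 38 mm in diameter and 16 mm thick, a brass neck 18 mm in diameter, and on top a pale wooden cylindrical grip 26 mm in diameter and 36 mm long; 72 mm tall in all. Stands upright on its foot. The point is its centre, on its axis half-way up (36 mm above its underside); z points up along its axis. Loose, 0.04 to 0.2 kg.
- stamp_large_mid (a point): the second largest of four hand stamps alike in make: a round white foot 48 mm in diameter and 16 mm thick, a brass neck 18 mm in diameter, and on top a pale wooden cylindrical grip 26 mm in diameter and 36 mm long; 84 mm tall in all. Stands upright on its foot. The point is its centre, on its axis half-way up (42 mm above its underside); z points up along its axis. Loose, 0.04 to 0.2 kg.
- stamp_largest_mid (a point): the largest of four hand stamps alike in make: a round white foot 58 mm in diameter and 16 mm thick, a brass neck 18 mm in diameter, and on top a pale wooden cylindrical grip 26 mm in diameter and 36 mm long; 96 mm tall in all. Stands upright on its foot. The point is its centre, on its axis half-way up (48 mm above its underside); z points up along its axis. Loose, 0.04 to 0.2 kg.
- mark_1: grey felt disc 68 mm in diameter with a small brass dot at its centre, number 1 of the four in a row on the low dark wooden rack (counted from the robot's left, +y). Origin: centre of its upper face, 12 mm above the desk. x points to the far side of the rack, y along the row to the left. Neighbouring marks are 85 mm apart. The rack (104 x 510 mm, 10 mm thick, with a lip 18 mm high along its far edge) is fixed.
- mark_2: grey felt disc 68 mm in diameter with a small brass dot at its centre, number 2 of the four in a row on the low dark wooden rack (counted from the robot's left, +y). Origin: centre of its upper face, 12 mm above the desk. x points to the far side of the rack, y along the row to the left. Neighbouring marks are 85 mm apart. The rack (104 x 510 mm, 10 mm thick, with a lip 18 mm high along its far edge) is fixed.
- mark_3: grey felt disc 68 mm in diameter with a small brass dot at its centre, number 3 of the four in a row on the low dark wooden rack (counted from the robot's left, +y). Origin: centre of its upper face, 12 mm above the desk. x points to the far side of the rack, y along the row to the left. Neighbouring marks are 85 mm apart. The rack (104 x 510 mm, 10 mm thick, with a lip 18 mm high along its far edge) is fixed.
- mark_4: grey felt disc 68 mm in diameter with a small brass dot at its centre, number 4 of the four in a row on the low dark wooden rack (counted from the robot's left, +y). Origin: centre of its upper face, 12 mm above the desk. x points to the far side of the rack, y along the row to the left. Neighbouring marks are 85 mm apart. The rack (104 x 510 mm, 10 mm thick, with a lip 18 mm high along its far edge) is fixed.
- red_ink_pad: square ink pad, 72 x 72 mm and 12 mm thick, black rim with red face, fixed on one end of the rack, 85 mm from the nearest mark; which end changes. Origin: centre of its underside, 10 mm above the desk. Its top is 22 mm above the desk.
- blue_ink_pad: square ink pad, 72 x 72 mm and 12 mm thick, black rim with blue face, fixed on one end of the rack, 85 mm from the nearest mark; which end changes. Origin: centre of its underside, 10 mm above the desk. Its top is 22 mm above the desk.
Things that resemble listed ones, but are neither listed nor needed, are in the scene too. Leave any turquoise look-alike of the part that bears stamp_largest_mid alone. What is shaped like the part that bears stamp_large_mid but purple is not meant.

How it is judged:
By the outcome, as a careful person would: the job done as asked, in the order asked, and still so for the second after the job is handed in, with the robot touching nothing.
It also fails if it takes over 99 s, if anything falls off the work surface, if the arm or the gripper's body presses on something with over 40 N, if the wrist force passes 120 N, or if a joint passes its speed limit or range.

## Working session

There is one attempt and no reset: what is moved stays moved. The work goes in short steps, Python scripts to look and compute and a tool call to move; the robot and the scene stay as the last step left them, time stands still between calls to the robot, and variables do not carry over. Pictures are saved under pics/ and viewed, at most 14 in all, crops included, and the job is handed in when it is done.

Besides the shell and the picture viewer there is one more tool, called after ">>>" in YAML: its name, and indented under it one key for each argument. servo_tool: Moves the arm, as the interface text tells. Its arguments: {"type":"object","properties":{"deltas":{"type":"array","items":{"type":"array"}},"grip":{"type":"number"}},"required":["deltas"]}

```bash
mkdir -p pics; ls
cat > h.py <<'E'
import numpy as np, cv2
from workcell import ctrl, get_image, close_job, finder
def ray(im,u,v):
    p=cv2.undistortPoints(np.array([[[u,v]]],float),im["K"],np.array(im["dist"],float))[0,0]
    P=np.array(im["pose"]);return P[:3,3],P[:3,:3]@np.array([p[0],p[1],1.0])
def onz(im,u,v,z):
    o,d=ray(im,u,v);return o+d*(z-o[2])/d[2]
def dep(im,u,v):
    o,d=ray(im,u,v);return o+d*im["depth"][int(v),int(u)]
E
python3 - <<'E'
from h import *
print(ctrl.grip_point_offset, ctrl.get_obs())
for n in("top","scene"):
    im=get_image(n);cv2.imwrite(f"pics/{n}0.png",im["frame"])
    print(n,np.round(im["pose"],3).tolist())
    for q in("stamp_small_mid","stamp_medium_mid","stamp_large_mid","stamp_largest_mid","mark_1","red_ink_pad","blue_ink_pad"):
        for r in finder.search_frame(q,im)[:6]:
            c=np.array(r["rect"])*[640,480,640,480]
            print(n,q,round(r["score"],2),c.round(1),dep(im,min(c[0],639),min(c[1],479)).round(0))
E
```

```text
pics
18.700000000000003 {'t': 0.0, 'qpos': array([ 1.11503544e+00,  4.23831463e-01,  1.63067804e+00,  1.03664484e-05,
        1.08860414e+00, -1.89944278e-02]), 'qvel': array([ 0.00084059,  0.00244745,  0.00078035, -0.00038236,  0.00143587,
        0.00100542]), 'joint_torque': array([-1.81502659e-03, -5.44610882e+01, -2.73663443e+01,  6.43009879e-02,
        2.27486895e-02, -1.24649364e-04]), 'ee_pos': array([264.10992632, 565.84476346, 221.91225311]), 'orientation': array([-6.80558644e-01, -3.06661633e+00,  2.31851358e-03]), 'ft_force': array([ 0.2811282 ,  0.56942397, -0.39138839]), 'moment': array([-0.03863643, -0.02968933, -0.01352792]), 'grasp_force': 0.0, 'width': 87.82763821974758}
top [[0.147, -0.968, 0.201, 330.68], [-0.989, -0.145, 0.025, 0.871], [0.005, -0.203, -0.979, 1013.212], [0.0, 0.0, 0.0, 1.0]]
top stamp_small_mid 0.6 [441.  311.4  20.2  10.6] [ 433. -244.   58.]
top stamp_medium_mid 0.58 [374.7 302.7  18.1  16.1] [430. -99.  72.]
top stamp_large_mid 0.63 [374.4 304.1  15.   14.2] [427. -99.  73.]
top stamp_large_mid 0.62 [277.1 321.5  22.5  20.1] [360.  96.  85.]

[... 895 characters left out ...]
3  31.4  19.2] [ 582. -122.   15.]
scene stamp_large_mid 0.97 [279.6 251.5  17.5  37.6] [458.  93.  38.]
scene stamp_large_mid 0.87 [250.4 273.6  27.5  43.4] [370.  90.  34.]
scene stamp_largest_mid 0.9 [241.2 225.6  26.6  42.5] [459. 221.  42.]
scene stamp_largest_mid 0.63 [201.8 238.3  29.6  43.4] [363. 243.  48.]
scene mark_1 0.92 [339.  237.4  30.2  18.3] [611.  52.  12.]
scene mark_1 0.81 [389.8 276.2  28.4  21.4] [ 587. -115.   10.]
scene mark_1 0.77 [365.2 259.3  28.6  17.3] [594. -40.   9.]
scene mark_1 0.55 [317.1 222.2  26.2  15.7] [617. 128.  13.]
scene red_ink_pad 0.59 [420.4 299.2  51.8  35.5] [ 564. -209.   22.]
scene blue_ink_pad 0.58 [294.3 204.   34.9  24.7] [625. 213.  21.]
```

```bash
python3 -c "
import cv2
a=cv2.imread('pics/top0.png')[180:345,185:465];cv2.imwrite('pics/a.png',cv2.resize(a,None,fx=2.8,fy=2.8,interpolation=2))
a=cv2.imread('pics/scene0.png')[170:390,180:460];cv2.imwrite('pics/b.png',cv2.resize(a,None,fx=2.7,fy=2.7,interpolation=2))"
```

```text
(no output)
```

View pics/a.png

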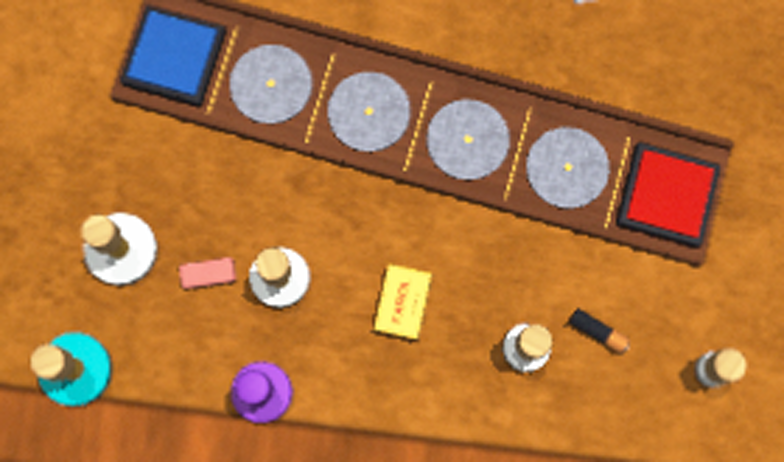

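View pics/b.png

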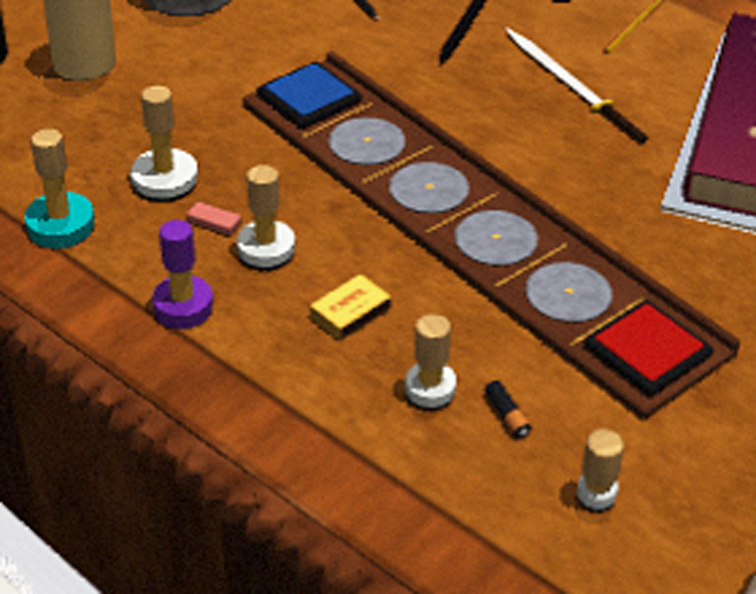

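Four white-foot stamps by growing foot size, in top picture pixels: small (446,311), medium (376,302), large (282,274) and largest (220,262). The turquoise (202,309) and purple (276,319) ones are look-alikes and stay put. Blue pad is on the left, so mark_1 takes the smallest and mark_4 (by red) takes the largest.

Run:
```python
from h import *
A=get_image("top");B=get_image("scene");W=get_image("wrist")
T=np.linalg.inv(np.r_[ [np.r_[1,0,0,0]],]) if 0 else None
o=ctrl.get_obs();R=cv2.Rodrigues(o["orientation"])[0]
M=np.eye(4);M[:3,:3]=R;M[:3,3]=o["ee_pos"]
print("cam in tool",np.round(np.linalg.inv(M)@np.array(W["pose"]),3).tolist(),W["K"])
a=dict(S4=(99,229),S3=(272,262),S2=(535,341),S1=(730,366),m1=(270,83),m2=(369,111),m3=(468,139),m4=(568,167))
b=dict(S4=(157,95),S3=(263,174),S2=(433,324),S1=(604,438),m1=(367,139),m2=(429,186),m3=(496,236),m4=(569,290))
for k in a:
    p,d=ray(A,a[k][0]/2.8+185,a[k][1]/2.8+180);q,e=ray(B,b[k][0]/2.7+180,b[k][1]/2.7+170)
    s=np.linalg.lstsq(np.c_[d,-e],q-p,rcond=None)[0];x=p+d*s[0];y=q+e*s[1]
    print(k,((x+y)/2).round(1),np.linalg.norm(x-y).round(1), "top ray at text height",onz(A,a[k][0]/2.8+185,a[k][1]/2.8+180,dict(S4=96,S3=84,S2=72,S1=60).get(k,12)).round(1))
```

```text
cam in tool [[0.001, -0.958, -0.288, 79.78], [1.0, 0.0, 0.001, -0.233], [-0.001, -0.288, 0.958, -162.773], [0.0, 0.0, 0.0, 1.0]] [[395.14482125   0.         326.94941815]
 [  0.         395.14482125 239.96491358]
 [  0.           0.           1.        ]]
S4 [464.8 233.2  90.3] 0.7 top ray at text height [463.7 232.   96. ]
S3 [461.2 101.7  79.5] 1.1 top ray at text height [460.2 101.6  84. ]
S2 [ 432.9 -102.8   70. ] 2.0 top ray at text height [ 431.9 -101.9   72. ]
S1 [ 436.4 -253.5   61.1] 2.0 top ray at text height [ 435.8 -253.1   60. ]
m1 [619.7 135.7   9.2] 1.9 top ray at text height [618.1 135.9  12. ]
m2 [607.7  50.7   9.3] 1.3 top ray at text height [606.5  51.   12. ]
m3 [596.1 -33.7   9.6] 1.3 top ray at text height [595.  -33.1  12. ]
m4 [ 584.8 -118.2   10.1] 1.3 top ray at text height [ 583.8 -117.6   12. ]
```

>>> servo_tool:
  deltas:
    - [[-32,-22,0],[0,0,-0.09]]
    - [[-64,-44,0],[0,0,-0.18]]
    - [[-96,-66,0],[0,0,-0.27]]
    - [[-128,-88,0],[0,0,-0.36]]
    - [[-160,-110,0],[0,0,-0.437]]
  grip: -0.3

```text
t: 1.37
ee_pos: [363.3, 397.5, 222.8]
orientation: [-0.008, 3.141, 0.0]
ft_force: [0.6, -0.2, 0.7]
width: 59.1
grasp_force: 0.0
```

>>> servo_tool:
  deltas:
    - [[-20,-33,10],[0,0,0]]
    - [[-40,-66,20],[0,0,0]]
    - [[-60,-99,30],[0,0,0]]
    - [[-80,-132,40],[0,0,0]]
    - [[-101,-165,50],[0,0,0]]

```text
t: 1.78
ee_pos: [464.5, 232.3, 172.6]
orientation: [-0.001, 3.141, 0.0]
ft_force: [0.6, 0.3, -1.1]
width: 56.8
grasp_force: 0.0
```

>>> servo_tool:
  deltas:
    - [[0,0,0],[0,0,0]]

```text
t: 1.87
ee_pos: [465.8, 228.9, 171.3]
orientation: [-0.007, -3.141, 0.003]
ft_force: [-0.5, -0.5, -0.3]
width: 57.4
grasp_force: 0.0
```

```bash
cat >> h.py <<'E'
def look(qn,ztop,fn=None,w=13):
    """mask of stamp's pale top from wrist: depth-filtered points near ztop -> circle centre"""
    im=get_image("wrist")
    if fn: cv2.imwrite(fn,im["frame"])
    o=ctrl.get_obs();D=im["depth"]
    v,u=np.mgrid[0:480,0:640]
    p=cv2.undistortPoints(np.stack([u,v],-1).reshape(-1,1,2).astype(float),im["K"],np.array(im["dist"],float)).reshape(480,640,2)
    P=np.array(im["pose"]);X=np.dstack([p,np.ones((480,640))])*D[...,None]@P[:3,:3].T+P[:3,3]
    print("tcp",o["ee_pos"].round(1))
    for r in finder.silhouettes(qn,im)[:3]:
        m=r["mask"]&(D>0);Q=X[m]
        if not len(Q): continue
        z=np.percentile(Q[:,2],98)
        t=(m&(np.abs(X[...,2]-z)<4)).astype(np.uint8)
        c=max(cv2.findContours(t,cv2.RETR_EXTERNAL,cv2.CHAIN_APPROX_NONE)[0],key=len)
        (a,b),rr=cv2.minEnclosingCircle(c)
        print(qn,round(r["score"],2),"ztop",z.round(1),"med",np.median(X[t>0],0).round(1),"px",round(a),round(b),"r_mm",round(rr*D[t>0].mean()/395,1),"circ@ztop",onz(im,a,b,z).round(1))
    return im,X
E
python3 - <<'E'
from h import *
look("stamp_largest_mid",96,"pics/w1.png")
E
```

```text
tcp [464.9 231.1 171.9]
stamp_largest_mid 0.79 ztop 97.7 med [362.  251.   96.4] px 365 78 r_mm 13.2 circ@ztop [362.1 250.8  97.7]
stamp_largest_mid 0.66 ztop 97.4 med [461.2 232.8  96.3] px 333 245 r_mm 12.4 circ@ztop [460.4 233.   97.4]
```

View pics/w1.png

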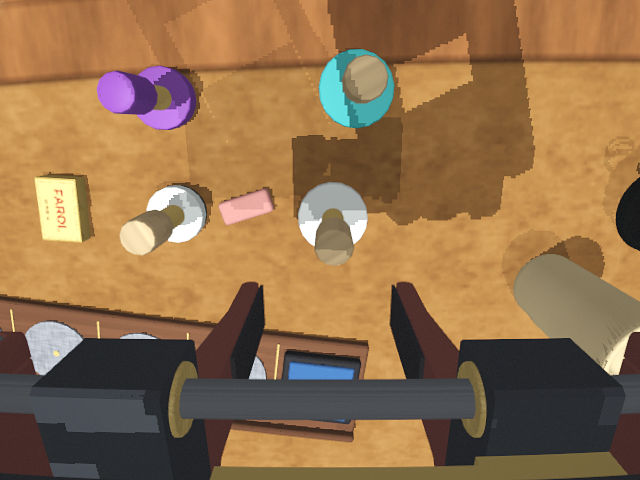

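Wrist view: the white largest stamp's grip top is at (333,245), under the fingers. The turquoise look-alike at (365,78) is clear of the gripper.

>>> servo_tool:
  deltas:
    - [[3,1,28],[0,0,0]]
    - [[3,1,56],[0,0,0]]
    - [[3,1,84],[0,0,0]]
    - [[3,1,112],[0,0,0]]
    - [[3,1,112],[0,0,0]]

```text
t: 2.38
ee_pos: [457.5, 235.1, 57.0]
orientation: [0.003, -3.135, 0.005]
ft_force: [0.0, -0.7, -1.1]
width: 56.6
grasp_force: 0.0
```

>>> servo_tool:
  deltas:
    - [[0,0,0],[0,0,0]]
    - [[0,0,0],[0,0,0]]
    - [[0,0,0],[0,0,0]]
    - [[0,0,0],[0,0,0]]
    - [[0,0,0],[0,0,0]]
  grip: 1

```text
t: 2.8
ee_pos: [461.6, 235.5, 62.1]
orientation: [-0.001, 3.139, 0.002]
ft_force: [0.6, -1.7, 0.9]
width: 27.5
grasp_force: 0.5
```

>>> servo_tool:
  deltas:
    - [[0,0,0],[0,0,0]]
    - [[0,0,0],[0,0,0]]
    - [[0,0,-5],[0,0,0]]
    - [[0,0,-30],[0,0,0]]
    - [[0,0,-65],[0,0,0]]

```text
t: 3.22
ee_pos: [458.7, 233.9, 124.2]
orientation: [0.0, -3.136, 0.004]
ft_force: [0.3, 1.3, -0.5]
width: 25.4
grasp_force: 30.0
```

>>> servo_tool:
  deltas:
    - [[-12,-35,-12],[0,0,0]]
    - [[-24,-70,-24],[0,0,0]]
    - [[-36,-105,-36],[0,0,0]]
    - [[-48,-140,-45],[0,0,0]]
    - [[-61,-176,-45],[0,0,0]]

```text
t: 3.63
ee_pos: [523.0, 57.6, 172.9]
orientation: [-0.001, 3.138, 0.001]
ft_force: [1.2, 0.1, -1.6]
width: 25.5
grasp_force: 30.0
```

>>> servo_tool:
  deltas:
    - [[-12,-35,0],[0,0,0]]
    - [[-24,-70,0],[0,0,0]]
    - [[-36,-105,0],[0,0,0]]
    - [[-48,-140,0],[0,0,0]]
    - [[-62,-177,0],[0,0,0]]

```text
t: 4.05
ee_pos: [583.6, -119.7, 170.8]
orientation: [-0.0, -3.141, -0.001]
ft_force: [-0.2, -0.3, -1.3]
width: 25.6
grasp_force: 30.0
```

>>> servo_tool:
  deltas:
    - [[0,0,30],[0,0,0]]
    - [[0,0,60],[0,0,0]]
    - [[0,0,70],[0,0,0]]
    - [[0,0,70],[0,0,0]]

```text
t: 4.38
ee_pos: [581.4, -117.6, 98.0]
orientation: [-0.0, -3.135, -0.002]
ft_force: [-1.2, 0.0, -1.0]
width: 25.3
grasp_force: 30.0
```

```bash
cat >> h.py <<'E'
def marks():
    im=get_image("wrist");f=im["frame"].copy();print("tcp",ctrl.get_obs()["ee_pos"].round(1))
    for r in finder.silhouettes("mark_1",im)[:6]:
        c=np.array(r["rect"])*[640,480,640,480];print("mark",round(r["score"],2),c.round(),onz(im,c[0],c[1],12).round(1))
    return im
E
python3 - <<'E'
from h import *
im=marks();cv2.imwrite("pics/w2.png",im["frame"])
E
```

```text
tcp [ 582.8 -117.6   99.8]
mark 0.87 [635. 305.   8.  45.] [624.5 104.7  12. ]
mark 0.74 [571. 278.  95.  91.] [603.6  51.8  12. ]
mark 0.61 [451. 266. 103.  99.] [594.1 -33.6  12. ]
```

View pics/w2.png

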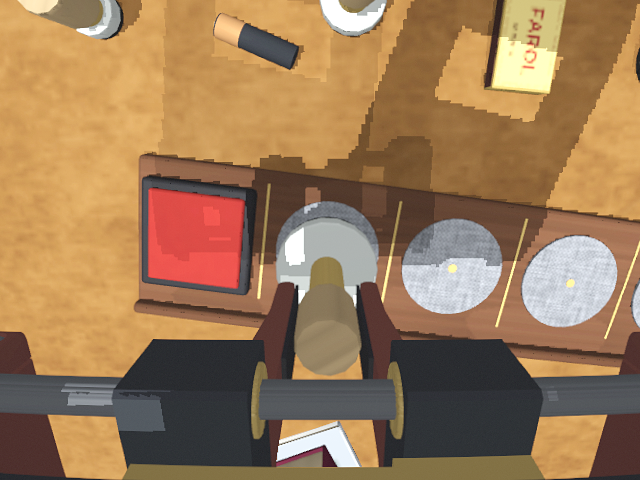

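The held foot is centred over mark 4 (327,255). Brass dots at (452,268) and (570,283) agree with the mark positions I computed, so I'm lowering it.

>>> servo_tool:
  deltas:
    - [[0,0,12],[0,0,0]]
    - [[0,0,22],[0,0,0]]
    - [[0,0,27],[0,0,0]]
    - [[0,0,28],[0,0,0]]
    - [[0,0,28],[0,0,0]]

```text
t: 4.9
ee_pos: [584.0, -118.1, 73.2]
orientation: [-0.001, 3.141, -0.001]
ft_force: [-2.6, -1.7, 4.1]
width: 25.4
grasp_force: 30.0
```

>>> servo_tool:
  deltas:
    - [[0,0,0],[0,0,0]]
    - [[0,0,0],[0,0,0]]
    - [[0,0,0],[0,0,0]]
    - [[0,0,0],[0,0,0]]
    - [[0,0,0],[0,0,0]]
  grip: -0.3

```text
t: 5.32
ee_pos: [583.9, -117.9, 72.6]
orientation: [0.001, -3.142, -0.0]
ft_force: [-1.0, -0.1, 0.8]
width: 55.0
grasp_force: 0.0
```

>>> servo_tool:
  deltas:
    - [[0,0,-25],[0,0,0]]
    - [[0,0,-55],[0,0,0]]
    - [[0,0,-85],[0,0,0]]
    - [[0,0,-112],[0,0,0]]
    - [[0,0,-112],[0,0,0]]

```text
t: 5.73
ee_pos: [587.1, -118.7, 190.3]
orientation: [-0.0, 3.133, -0.003]
ft_force: [0.6, 0.2, 0.6]
width: 57.1
grasp_force: 0.0
```

Run:
```python
from h import *
marks()
look("stamp_largest_mid",96,"pics/w3.png")
```

```text
tcp [ 585.9 -118.4  187.8]
mark 0.87 [329. 201.  79.  58.] [ 576.2 -117.2   12. ]
mark 0.83 [514. 233.  74.  76.] [605.   51.4  12. ]
mark 0.76 [424. 221.  80.  77.] [593.9 -32.3  12. ]
mark 0.7 [600. 249.  69.  68.] [619.8 136.   12. ]
tcp [ 583.6 -117.9  184.5]
stamp_largest_mid 0.88 ztop 109.4 med [ 583.5 -118.5  108.3] px 327 250 r_mm 12.4 circ@ztop [ 583.2 -118.1  109.4]
```

View pics/w3.png

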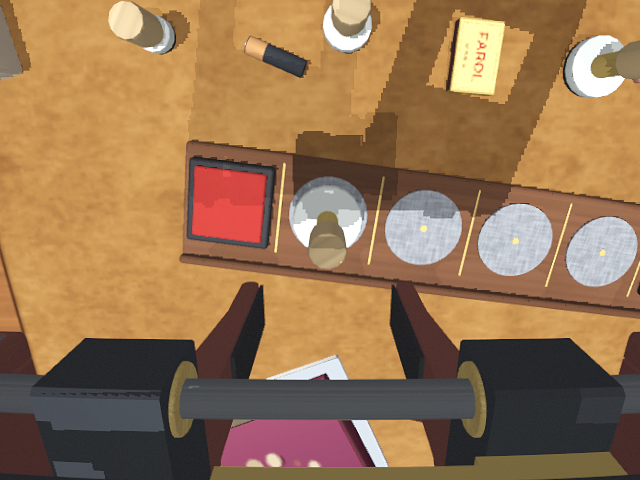

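Largest stands on mark 4, with its foot centred inside the felt at (328,215) and about 1 mm off. Next is the large stamp.

>>> servo_tool:
  deltas:
    - [[18,32,0],[0,0,0]]
    - [[36,64,0],[0,0,0]]
    - [[54,96,0],[0,0,0]]
    - [[72,128,0],[0,0,0]]
    - [[90,160,0],[0,0,0]]

```text
t: 6.35
ee_pos: [491.7, 43.1, 183.0]
orientation: [-0.001, -3.138, 0.0]
ft_force: [0.6, 0.5, 0.4]
width: 57.3
grasp_force: 0.0
```

>>> servo_tool:
  deltas:
    - [[18,32,8],[0,0,0]]
    - [[33,60,16],[0,0,0]]
    - [[33,60,24],[0,0,0]]
    - [[33,60,24],[0,0,0]]

```text
t: 6.68
ee_pos: [458.5, 102.7, 158.3]
orientation: [0.005, -3.137, 0.002]
ft_force: [-0.0, -0.4, -0.1]
width: 57.1
grasp_force: 0.0
```

Run:
```python
from h import *
look("stamp_large_mid",84,"pics/w4.png")
```

```text
tcp [459.7 102.  159.2]
stamp_large_mid 0.85 ztop 85.5 med [457.7 101.6  84.3] px 324 252 r_mm 12.4 circ@ztop [457.3 101.3  85.5]
stamp_large_mid 0.71 ztop 85.7 med [366.4 100.3  84.4] px 323 101 r_mm 12.9 circ@ztop [366.7 100.4  85.7]
```

>>> servo_tool:
  deltas:
    - [[2,0,28],[0,0,0]]
    - [[2,0,56],[0,0,0]]
    - [[2,0,84],[0,0,0]]
    - [[2,0,112],[0,0,0]]
    - [[2,0,112],[0,0,0]]

```text
t: 7.2
ee_pos: [456.8, 100.2, 44.8]
orientation: [-0.003, -3.135, 0.002]
ft_force: [-1.4, 0.0, 0.4]
width: 57.0
grasp_force: 0.0
```

>>> servo_tool:
  deltas:
    - [[0,0,0],[0,0,0]]
    - [[0,0,0],[0,0,0]]
    - [[0,0,0],[0,0,0]]
    - [[0,0,0],[0,0,0]]
    - [[0,0,0],[0,0,0]]
  grip: 1

```text
t: 7.62
ee_pos: [459.9, 102.1, 50.0]
orientation: [-0.0, 3.139, 0.001]
ft_force: [0.4, -0.7, -0.1]
width: 27.2
grasp_force: 0.4
```

>>> servo_tool:
  deltas:
    - [[0,0,0],[0,0,0]]
    - [[0,0,0],[0,0,0]]
    - [[0,0,-5],[0,0,0]]
    - [[0,0,-30],[0,0,0]]
    - [[0,0,-65],[0,0,0]]

```text
t: 8.03
ee_pos: [456.6, 101.6, 112.7]
orientation: [0.0, -3.136, 0.002]
ft_force: [0.6, 0.5, -1.0]
width: 25.7
grasp_force: 30.0
```

>>> servo_tool:
  deltas:
    - [[-27,-27,0],[0,0,0]]
    - [[-54,-54,0],[0,0,0]]
    - [[-81,-81,0],[0,0,0]]
    - [[-108,-108,0],[0,0,0]]
    - [[-136,-135,0],[0,0,0]]

```text
t: 8.45
ee_pos: [595.6, -34.3, 114.3]
orientation: [-0.001, 3.142, 0.0]
ft_force: [1.1, 0.6, -1.1]
width: 25.9
grasp_force: 30.0
```

>>> servo_tool:
  deltas:
    - [[0,0,20],[0,0,0]]
    - [[0,0,40],[0,0,0]]
    - [[0,0,50],[0,0,0]]
    - [[0,0,53],[0,0,0]]
    - [[0,0,53],[0,0,0]]

```text
t: 8.87
ee_pos: [594.4, -33.1, 60.9]
orientation: [0.001, -3.141, 0.0]
ft_force: [0.2, 0.4, -0.6]
width: 25.6
grasp_force: 30.0
```

>>> servo_tool:
  deltas:
    - [[0,0,0],[0,0,0]]
    - [[0,0,0],[0,0,0]]
    - [[0,0,0],[0,0,0]]
    - [[0,0,0],[0,0,0]]
    - [[0,0,0],[0,0,0]]
  grip: -0.3

```text
t: 9.28
ee_pos: [594.9, -32.8, 60.8]
orientation: [-0.001, 3.141, 0.0]
ft_force: [1.5, 0.8, 0.2]
width: 55.1
grasp_force: 0.0
```

>>> servo_tool:
  deltas:
    - [[0,0,-25],[0,0,0]]
    - [[0,0,-55],[0,0,0]]
    - [[0,0,-85],[0,0,0]]
    - [[0,0,-112],[0,0,0]]
    - [[0,0,-112],[0,0,0]]

```text
t: 9.7
ee_pos: [598.2, -33.1, 178.3]
orientation: [-0.001, 3.133, -0.001]
ft_force: [1.1, 0.4, -0.2]
width: 56.7
grasp_force: 0.0
```

Run:
```python
from h import *
marks()
look("stamp_large_mid",96,"pics/w5.png")
```

```text
tcp [596.9 -33.1 175.9]
mark 0.95 [326. 212.  82.  74.] [593.9 -34.1  12. ]
mark 0.92 [231. 198.  76.  77.] [ 581.8 -113.7   12. ]
mark 0.82 [426. 226.  79.  73.] [605.8  52.3  12. ]
mark 0.77 [517. 240.  76.  74.] [618.5 134.9  12. ]
tcp [594.6 -32.9 172.6]
stamp_large_mid 0.6 ztop 97.4 med [592.3 -33.4  96.3] px 326 245 r_mm 12.5 circ@ztop [591.5 -33.2  97.4]
```

View pics/w5.png

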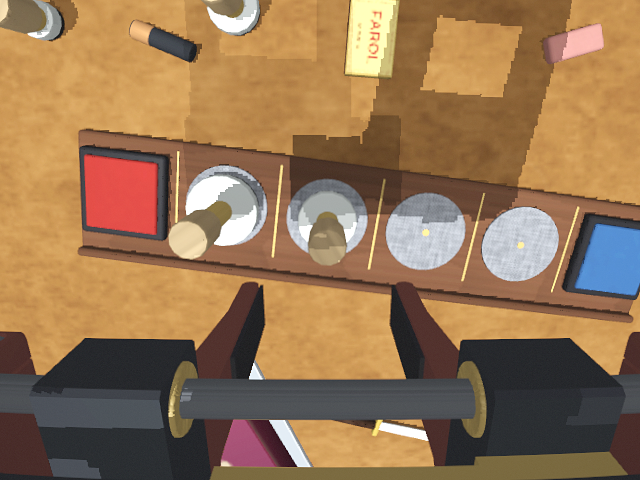

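Large stands on mark 3, foot centred at (326,215). Next is medium.

>>> servo_tool:
  deltas:
    - [[32,-14,0],[0,0,0]]
    - [[64,-28,0],[0,0,0]]
    - [[96,-42,0],[0,0,0]]
    - [[128,-56,12],[0,0,0]]
    - [[162,-69,24],[0,0,0]]

```text
t: 10.32
ee_pos: [431.2, -102.3, 147.6]
orientation: [0.001, -3.141, -0.0]
ft_force: [0.2, -0.8, -0.2]
width: 57.3
grasp_force: 0.0
```

>>> servo_tool:
  deltas:
    - [[0,0,0],[0,0,0]]
    - [[0,0,0],[0,0,0]]
    - [[0,0,0],[0,0,0]]

```text
t: 10.57
ee_pos: [433.2, -102.1, 148.2]
orientation: [-0.001, -3.141, -0.0]
ft_force: [0.4, 0.5, 0.5]
width: 56.7
grasp_force: 0.0
```

Run:
```python
from h import *
look("stamp_medium_mid",84,"pics/w6.png")
```

```text
tcp [ 434.  -102.1  148.5]
stamp_medium_mid 0.87 ztop 73.4 med [ 431.1 -103.1   72.2] px 325 249 r_mm 12.3 circ@ztop [ 430.7 -102.9   73.4]
```

>>> servo_tool:
  deltas:
    - [[1.5,-1,28],[0,0,0]]
    - [[1.5,-1,56],[0,0,0]]
    - [[1.5,-1,84],[0,0,0]]
    - [[1.5,-1,112],[0,0,0]]
    - [[1.5,-1,112],[0,0,0]]

```text
t: 11.08
ee_pos: [429.8, -102.0, 32.8]
orientation: [0.002, -3.135, -0.003]
ft_force: [-0.6, -0.4, -0.6]
width: 57.4
grasp_force: 0.0
```

>>> servo_tool:
  deltas:
    - [[0,0,0],[0,0,0]]
    - [[0,0,0],[0,0,0]]
    - [[0,0,0],[0,0,0]]
    - [[0,0,0],[0,0,0]]
    - [[0,0,0],[0,0,0]]
  grip: 1

```text
t: 11.5
ee_pos: [432.4, -103.2, 38.0]
orientation: [-0.0, 3.139, -0.001]
ft_force: [0.1, 0.3, 0.5]
width: 27.0
grasp_force: 0.0
```

>>> servo_tool:
  deltas:
    - [[0,0,0],[0,0,0]]
    - [[0,0,0],[0,0,0]]
    - [[0,0,-5],[0,0,0]]
    - [[0,0,-40],[0,0,0]]
    - [[0,0,-80],[0,0,0]]

```text
t: 11.92
ee_pos: [429.2, -102.5, 116.0]
orientation: [0.0, -3.136, -0.002]
ft_force: [0.5, 0.8, -0.2]
width: 25.6
grasp_force: 30.0
```

>>> servo_tool:
  deltas:
    - [[-10,36,-15],[0,0,0]]
    - [[-20,72,-20],[0,0,0]]
    - [[-35,108,-20],[0,0,0]]
    - [[-60,138,-20],[0,0,0]]
    - [[-95,154,-20],[0,0,0]]

```text
t: 12.33
ee_pos: [524.9, 53.9, 137.4]
orientation: [0.003, -3.14, -0.001]
ft_force: [0.4, -0.8, -0.5]
width: 25.6
grasp_force: 30.0
```

>>> servo_tool:
  deltas:
    - [[-38,0,0],[0,0,0]]
    - [[-70,0,0],[0,0,0]]
    - [[-81,0,20],[0,0,0]]
    - [[-81,0,50],[0,0,0]]
    - [[-81,0,70],[0,0,0]]

```text
t: 12.75
ee_pos: [607.6, 51.0, 65.3]
orientation: [0.0, -3.141, 0.0]
ft_force: [-0.9, 0.8, -1.7]
width: 25.5
grasp_force: 30.0
```

>>> servo_tool:
  deltas:
    - [[0,0,10],[0,0,0]]
    - [[0,0,16],[0,0,0]]
    - [[0,0,18],[0,0,0]]
    - [[0,0,18],[0,0,0]]

```text
t: 13.08
ee_pos: [607.4, 51.0, 49.9]
orientation: [-0.0, 3.141, 0.0]
ft_force: [0.2, -0.4, -1.2]
width: 25.6
grasp_force: 30.0
```

>>> servo_tool:
  deltas:
    - [[0,0,0],[0,0,0]]
    - [[0,0,0],[0,0,0]]
    - [[0,0,0],[0,0,0]]
    - [[0,0,0],[0,0,0]]
    - [[0,0,0],[0,0,0]]
  grip: -0.3

```text
t: 13.5
ee_pos: [607.6, 51.0, 49.0]
orientation: [-0.0, 3.141, 0.0]
ft_force: [-0.1, -0.4, -0.5]
width: 55.2
grasp_force: 0.0
```

>>> servo_tool:
  deltas:
    - [[0,0,-25],[0,0,0]]
    - [[0,0,-55],[0,0,0]]
    - [[0,0,-85],[0,0,0]]
    - [[0,0,-112],[0,0,0]]
    - [[0,0,-112],[0,0,0]]

```text
t: 13.92
ee_pos: [610.8, 51.2, 166.4]
orientation: [-0.0, 3.133, 0.001]
ft_force: [0.9, -0.4, 0.4]
width: 56.8
grasp_force: 0.0
```

Run:
```python
from h import *
marks()
look("stamp_medium_mid",96,"pics/w7.png")
```

```text
tcp [609.5  51.1 163.9]
mark 0.91 [224. 202.  84.  85.] [595.  -32.6  12. ]
mark 0.89 [327. 212.  86.  76.] [603.8  51.8  12. ]
mark 0.75 [127. 189.  69.  85.] [ 584.  -112.1   12. ]
mark 0.6 [426. 229.  81.  75.] [618.1 134.6  12. ]
tcp [607.1  51.  160.5]
```

View pics/w7.png

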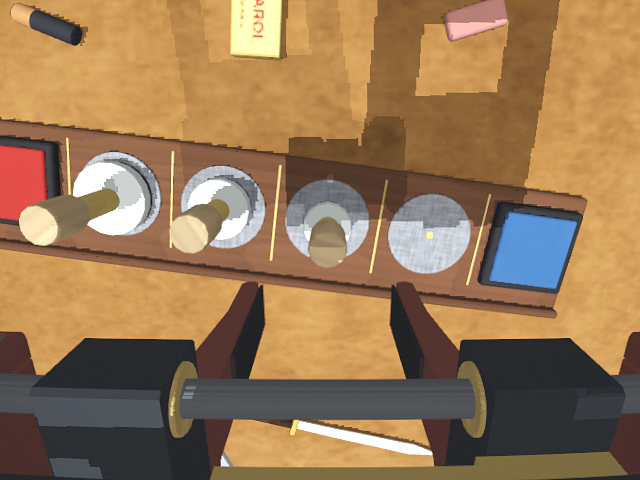

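Medium stands on mark 2, foot centred at about (327,220). Next is the smallest.

>>> servo_tool:
  deltas:
    - [[17,-30,0],[0,0,0]]
    - [[34,-60,0],[0,0,0]]
    - [[51,-90,0],[0,0,0]]
    - [[68,-121,0],[0,0,0]]
    - [[86,-152,0],[0,0,0]]

```text
t: 14.53
ee_pos: [519.5, -101.9, 159.0]
orientation: [0.001, -3.139, -0.001]
ft_force: [0.2, -0.8, -0.7]
width: 56.8
grasp_force: 0.0
```

>>> servo_tool:
  deltas:
    - [[17,-30,0],[0,0,0]]
    - [[34,-60,0],[0,0,0]]
    - [[51,-90,0],[0,0,0]]
    - [[68,-121,12],[0,0,0]]
    - [[86,-152,24],[0,0,0]]

```text
t: 14.95
ee_pos: [434.2, -254.1, 135.6]
orientation: [0.001, -3.141, -0.001]
ft_force: [0.2, -0.2, -0.0]
width: 57.0
grasp_force: 0.0
```

>>> servo_tool:
  deltas:
    - [[0,0,0],[0,0,0]]
    - [[0,0,0],[0,0,0]]
    - [[0,0,0],[0,0,0]]

```text
t: 15.2
ee_pos: [434.9, -252.7, 135.7]
orientation: [-0.001, -3.14, -0.002]
ft_force: [-0.1, 0.1, 0.2]
width: 57.1
grasp_force: 0.0
```

Run:
```python
from h import *
look("stamp_small_mid",84,"pics/w8.png")
```

```text
tcp [ 435.5 -252.3  136.1]
stamp_small_mid 0.64 ztop 61.6 med [ 435.9 -254.2   60.3] px 324 253 r_mm 12.4 circ@ztop [ 435.1 -253.9   61.6]
```

>>> servo_tool:
  deltas:
    - [[0,-1,28],[0,0,0]]
    - [[0,-1,56],[0,0,0]]
    - [[0,-1,84],[0,0,0]]
    - [[0,-1,108],[0,0,0]]
    - [[0,-1,111],[0,0,0]]

```text
t: 15.72
ee_pos: [434.2, -251.7, 22.6]
orientation: [0.004, -3.137, -0.005]
ft_force: [-0.9, 0.6, 0.2]
width: 57.1
grasp_force: 0.0
```

>>> servo_tool:
  deltas:
    - [[0,0,0],[0,0,0]]
    - [[0,0,0],[0,0,0]]
    - [[0,0,0],[0,0,0]]
    - [[0,0,0],[0,0,0]]
    - [[0,0,0],[0,0,0]]
  grip: 1

```text
t: 16.13
ee_pos: [436.3, -254.5, 26.9]
orientation: [-0.0, 3.14, -0.002]
ft_force: [-0.2, 0.5, -0.5]
width: 27.5
grasp_force: 0.0
```

>>> servo_tool:
  deltas:
    - [[0,0,0],[0,0,0]]
    - [[0,0,0],[0,0,0]]
    - [[0,0,-5],[0,0,0]]
    - [[0,0,-35],[0,0,0]]
    - [[0,0,-70],[0,0,0]]

```text
t: 16.55
ee_pos: [433.7, -253.1, 95.0]
orientation: [0.0, -3.137, -0.004]
ft_force: [0.7, 0.2, -1.0]
width: 25.5
grasp_force: 30.0
```

>>> servo_tool:
  deltas:
    - [[0,30,-20],[0,0,0]]
    - [[0,65,-35],[0,0,0]]
    - [[0,105,-45],[0,0,0]]
    - [[0,145,-45],[0,0,0]]
    - [[0,185,-45],[0,0,0]]

```text
t: 16.97
ee_pos: [435.5, -67.8, 142.0]
orientation: [0.002, 3.139, -0.001]
ft_force: [0.0, 0.6, -1.3]
width: 25.6
grasp_force: 30.0
```

>>> servo_tool:
  deltas:
    - [[-13,34,0],[0,0,0]]
    - [[-26,68,0],[0,0,0]]
    - [[-39,102,0],[0,0,0]]
    - [[-52,136,0],[0,0,0]]
    - [[-65,169,0],[0,0,0]]

```text
t: 17.38
ee_pos: [500.5, 101.9, 141.2]
orientation: [-0.001, 3.141, -0.0]
ft_force: [-0.5, -1.1, 0.7]
width: 25.7
grasp_force: 30.0
```

>>> servo_tool:
  deltas:
    - [[-35,10,0],[0,0,0]]
    - [[-70,20,0],[0,0,0]]
    - [[-100,30,0],[0,0,0]]
    - [[-118,35.5,0],[0,0,0]]
    - [[-118,35.5,20],[0,0,0]]

```text
t: 17.8
ee_pos: [625.0, 137.4, 124.5]
orientation: [-0.001, 3.131, 0.003]
ft_force: [0.5, 0.3, 0.6]
width: 25.4
grasp_force: 30.0
```

>>> servo_tool:
  deltas:
    - [[0,0,30],[0,0,0]]
    - [[0,0,60],[0,0,0]]
    - [[0,0,75],[0,0,0]]
    - [[0,0,82],[0,0,0]]
    - [[0,0,83],[0,0,0]]

```text
t: 18.22
ee_pos: [617.9, 135.3, 37.6]
orientation: [0.0, -3.14, 0.001]
ft_force: [-1.3, -0.4, 2.4]
width: 25.5
grasp_force: 30.0
```

>>> servo_tool:
  deltas:
    - [[0,0,0],[0,0,0]]
    - [[0,0,0],[0,0,0]]

```text
t: 18.38
ee_pos: [618.6, 135.5, 38.2]
orientation: [-0.0, 3.141, 0.0]
ft_force: [-0.2, -0.4, -0.0]
width: 25.3
grasp_force: 30.0
```

>>> servo_tool:
  deltas:
    - [[0,0,0],[0,0,0]]
    - [[0,0,0],[0,0,0]]
    - [[0,0,0],[0,0,0]]
    - [[0,0,0],[0,0,0]]
    - [[0,0,0],[0,0,0]]
  grip: -0.3

```text
t: 18.8
ee_pos: [618.4, 135.6, 37.8]
orientation: [-0.0, 3.141, 0.0]
ft_force: [0.6, -0.4, -0.4]
width: 55.0
grasp_force: 0.0
```

>>> servo_tool:
  deltas:
    - [[0,0,-25],[0,0,0]]
    - [[0,0,-55],[0,0,0]]
    - [[0,0,-85],[0,0,0]]
    - [[0,0,-115],[0,0,0]]
    - [[0,0,-115],[0,0,0]]

```text
t: 19.22
ee_pos: [622.0, 136.2, 158.9]
orientation: [-0.0, 3.132, 0.003]
ft_force: [1.2, 0.3, 0.4]
width: 56.9
grasp_force: 0.0
```

Run:
```python
from h import *
marks()
im,_=look("stamp_small_mid",96)
s=get_image("top")
cv2.imwrite("pics/end.png",np.hstack([cv2.resize(im["frame"][120:320,60:620],None,fx=1.4,fy=1.4)[:280,:784]]))
cv2.imwrite("pics/endtop.png",cv2.resize(s["frame"][180:345,185:465],None,fx=2.8,fy=2.8,interpolation=2))
```

```text
tcp [620.6 136.  156.3]
mark 0.93 [325. 219.  79.  76.] [618.7 135.4  12. ]
mark 0.9 [ 28. 178.  55.  85.] [ 584.1 -104.2   12. ]
mark 0.84 [223. 201.  87.  84.] [604.3  53.9  12. ]
mark 0.65 [113. 190.  84.  85.] [594.6 -34.1  12. ]
tcp [618.1 135.5 152.5]
stamp_small_mid 0.59 ztop 73.6 med [617.  135.3  72.3] px 326 246 r_mm 12.2 circ@ztop [616.5 135.5  73.6]
```

View pics/end.png

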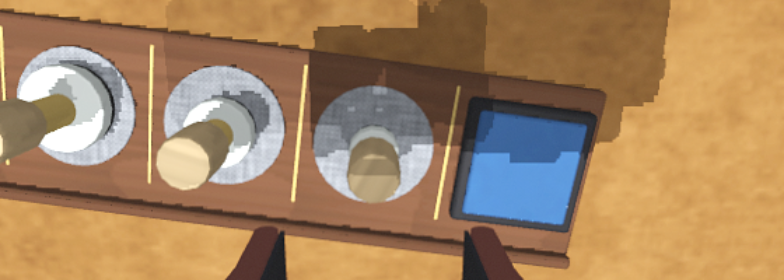

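View pics/endtop.png

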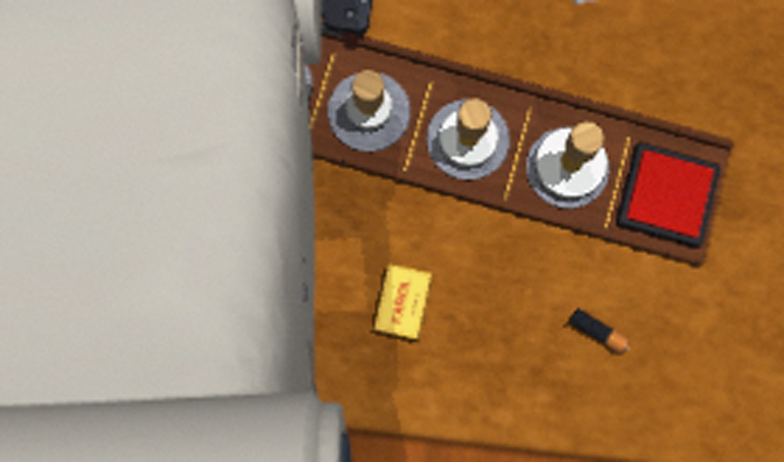

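All four stand on their marks: small is centred on mark 1 at (373,145) in the wrist crop, and the others sit inside their felt rings in the top view. Every one is within about 2 mm, so I'm handing in.

```bash
python3 -c "
from h import *
print(close_job())"
```

```text
the job is handed in; nothing more can be done
None
```

The four stamps stand upright on the rack marks, largest next to the red pad down to smallest next to the blue, each within about 2 mm of centre by the cameras; handed in at about 19 s of the 99 s, with no verdict returned.

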